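# Strip the collar stand in the joinery shop

## Robot

A 6-joint arm with a two-finger parallel gripper is mounted at the origin on the work surface. World frame = base frame: x ahead of the robot, y to its left, z up, the work surface at z = 0. Lengths are in m, angles in rad, forces in N, time in s.
With the tool pointing down it reaches from about 0.375 to 0.9 m from the base axis. Payload 3.1 kg.
Tool frame: the origin (TCP) lies midway between the tips of the shut fingers; the grasp point (between the pads) lies 19 mm behind it; z points along the fingers, y is the line along which they close (so a half turn about z gives the same grasp; the last joint's range is limited). The gripper opens to 87 mm and grips with 3 to 60 N. Pads are 19 mm wide; open, the fingers measure 117 mm over their backs; the gripper's body (75 mm by 190 mm) begins 51 mm behind the grasp point.
Start: joints at [-1.337, 0.527, 1.433, -0, 1.181, -0.178], TCP at [0.25, -0.573, 0.223] pointing down, gripper open.
Joint ranges: [-3.08, 3.08], [-0.75, 2.2], [0.22, 2.44], [-1.43, 4.57], [0, 2.65], [-2.85, 2.85]. Speed limits (rad/s): [2.79, 2.79, 3.14, 3.14, 3.14, 3.14].

## Interface

Orientations are given as a unit quaternion [w, x, y, z].
In Python, from rig import bot, imaging gives the robot as it stands.
- The arm moves only by the tool carry_out, never from a script. Its argument "rows" is a list of rows, each a list of 4 numbers: the shift along the world's x, y, z in m, then the turn about the world's z in rad. A call has 1 to 20 rows; each row is the pose to reach, as a shift and turn from the pose commanded when the call began; what a row does not reach only later rows make up. A row lasts 1/10 s, in which the tool goes at most 50 mm and 8.59 degrees, less where a joint would pass 70% of its speed; a pose out of reach is approached as far as the arm can. A call with a gripper value outside its range is refused whole. "hand" is the opening, from -1 (shut) to 1 (fully open), so that 0 is half open, set as the call begins (left out, the last holds). The fingers move at their own pace and stop on an object; "grip_force" is the grip in N (left out, the last holds). Time passes only in rows, so rows that repeat a pose let the fingers close. It gives the time, the measured TCP pose, the force, the opening and the grip force at its end, in the units of the state.
- bot.read_state(): the state, without advancing time (a new reading comes with each control period).
- imaging.grab_frame(name): name is "scene" or "top" or "wrist"; returns a dict with "color" (420x560x3 uint8, red, green, blue), "K" (3x3 intrinsics, pixels), "T" (4x4, takes a point from camera to world coordinates); the wrist camera has in their place "T_tool_cam" (4x4, takes a point from camera to tool coordinates, whose origin is the TCP and whose axes are the flange's). Camera axes: x right, y up, looking along -z (the intrinsics and any distortion apply to the point x, -y, -z); pixel columns grow to the right and rows downward; lengths in m; the calibration is good to about 2 mm. A picture is of the moment at which its call begins: read the wrist's pose just before it. There is no depth.
- bot.close_job(): hands the job in; it is judged then, once.
The state is a dict: "t": time; "qpos": joint angles; "joint_vel": joint speeds; "joint_efforts": joint torques, N m; "ee_pos": TCP position; "ee_rot": TCP orientation; "wrist_force": force on the tool from outside, world axes, zero at the start; "wrist_torque": the same for the moment, N m; "gripper_width": finger opening in m; "grasp_force": force on a finger pad.
Only numpy, scipy, OpenCV 4.12 (cv2) and the standard library are available. Lean on these libraries where they do the work, as an engineer would, in place of code of your own. Each camera call takes 0.05 s, during which the arm holds its last target. There are 200 camera calls.

## Task

Clear the collar stand, one piece at a time: pull the steel keeper plate along its keyhole slot until the wide end is round the spindle's head, lift it free and lay it flat on the oblong green pad, centred and lengthwise. Then lift off the three collars and set each flat in the middle of the round pad of its own colour: yellow, blue, red. Do not shift the amber jar.

Things in the scene. Friction and masses are not known exactly. Their poses are not given: they have to be found in the camera images.
- stand: Collar stand, fixed: dark wooden base 80 mm across, 14 mm thick, with an upright steel spindle 6.4 mm thick at its centre ending in a flat head 17 mm across (underside 96 mm, top 102 mm above the bench). On it from the bottom: red, blue, yellow collar, keeper plate; 4 mm of play between plate and head. Origin: centre of the base's underside, on the spindle axis; z up.
- keeper: Loose steel plate 90 (x) x 34 (y) x 6 mm, 120 g; origin: centre of its underside. Green grip block 16 (x) x 18 (y) mm at x=-33, 6 to 32 mm above the underside. Keyhole slot along x: narrow part 10 mm wide, x=-11 to 7.5; wide end a 25 mm opening centred at x=+20. It starts locked under the head with the spindle at x=-6; a 26 mm pull along its own -x (towards its grip end) frees it to lift straight off.
- ring_small: Yellow plastic collar, a plain ring 46 mm across outside, bore 26 mm, 24 mm high, top of the stack. Loose, about 50 g. Origin: centre of its underside; z is its axis, upward.
- ring_medium: Blue plastic collar, a plain ring 56 mm across outside, bore 26 mm, 24 mm high, middle of the stack. Loose, about 70 g. Origin: centre of its underside; z is its axis, upward.
- ring_large: Red plastic collar, a plain ring 66 mm across outside, bore 26 mm, 24 mm high, bottom of the stack. Loose, about 90 g. Origin: centre of its underside; z is its axis, upward.
- pad_yellow: Yellow flat round parking pad on the bench, 84 mm across in a dark wooden rim (94 mm overall), 4 mm thick, does not move. Origin: centre of its underside (bench level), so its top is 4 mm above.
- pad_blue: Blue flat round parking pad on the bench, 84 mm across in a dark wooden rim (94 mm overall), 4 mm thick, does not move. Origin: centre of its underside (bench level), so its top is 4 mm above.
- pad_red: Red flat round parking pad on the bench, 84 mm across in a dark wooden rim (94 mm overall), 4 mm thick, does not move. Origin: centre of its underside (bench level), so its top is 4 mm above.
- pad_green: Green flat oblong pad on the bench for the keeper plate, 120 mm long (its x), 70 mm wide (its y), 4 mm thick, in a dark wooden rim 5 mm wide, does not move. Origin: centre of its underside (bench level). The plate lies lengthwise on it, its grip at either end.
- jar: Amber glass jar with black cap and pale label, 56 mm across, 75 mm high, standing loose among the things; to be left where it is. Origin: centre of its underside.

How it is judged:
On the way, in this order (a step that is already met when the one before it is completed fails the run):
1. the keeper plate is off the stand (horizontal distance between keeper and stand above 0.08 m), for 0.1 s.
2. the yellow collar is off the stand (horizontal distance between ring_small and stand above 0.06 m), for 0.1 s.
3. the blue collar is off the stand (horizontal distance between ring_medium and stand above 0.06 m), for 0.1 s.
4. the red collar is off the stand (horizontal distance between ring_large and stand above 0.06 m), for 0.1 s.
At the end, for the whole second after the job is handed in: The keeper plate lies flat on the green pad, its centre within 15 mm of the pad's centre and its length within 15 degrees of the pad's; the yellow, blue and red collars each lie flat, upright, on the round pad of their own colour, centred within 12 mm; all at rest (horizontal distance between keeper and pad_green below 0.015 m and z of keeper in the frame of pad_green below 0.008 m and angle between the x axis of keeper and the x axis of pad_green, either way round below 0.26 rad and angle between each of keeper, ring_small, ring_medium, ring_large's own z axis and vertical below 0.1 rad and linear speed of each of keeper, ring_small, ring_medium, ring_large below 0.02 m/s and horizontal distance between ring_small and pad_yellow below 0.012 m and z of ring_small in the frame of pad_yellow below 0.008 m and horizontal distance between ring_medium and pad_blue below 0.012 m and z of ring_medium in the frame of pad_blue below 0.008 m and horizontal distance between ring_large and pad_red below 0.012 m and z of ring_large in the frame of pad_red below 0.008 m); the robot touches nothing.
It fails at once if the amber jar is shifted by more than 15 mm (distance of jar from where it was at the start of the episode above 0.015 m).
It also fails if it takes over 115 s, if anything falls off the work surface, if the arm or the gripper's body presses on something with over 40 N, if the wrist force passes 120 N, or if a joint passes its speed limit or range.

## Working session

There is one attempt and no reset: what is moved stays moved. The work goes in short steps, Python scripts to look and compute and a tool call to move; the robot and the scene stay as the last step left them, time stands still between calls to the robot, and variables do not carry over. Pictures are saved under pics/ and viewed, at most 14 in all, crops included, and the job is handed in when it is done.

Besides the shell and the picture viewer there is one more tool, called after ">>>" as name(argument=value, ...), one argument or row to a line, values as JSON. carry_out: Moves the arm, as the interface text tells. Its arguments: {"type":"object","properties":{"rows":{"type":"array","items":{"type":"array","items":{"type":"number"}}},"hand":{"type":"number"},"grip_force":{"type":"number"}},"required":["rows"]}

```bash
mkdir -p pics
cat > h.py <<'E'
import numpy as np, cv2, pickle
from rig import bot, imaging
def grab(n):
    s=bot.read_state(); f=imaging.grab_frame(n); f['s']=s
    return f
E
python3 - <<'E'
from h import *
for n in ("scene","top"):
    f=grab(n); pickle.dump(f,open(n+".pkl","wb"))
    cv2.imwrite(f"pics/{n}0.png",f["color"][:,:,::-1])
    print({k:v for k,v in f.items() if k not in("color","s")})
s=bot.read_state();print(s['t'],s['ee_pos'],s['ee_rot'],s['gripper_width'])
E
```

```text
{'K': array([[468.69700302,   0.        , 268.84312557],
       [  0.        , 468.69700302, 209.96247841],
       [  0.        ,   0.        ,   1.        ]]), 'T': array([[-0.64642883, -0.42638257,  0.63271453,  1.0415202 ],
       [ 0.76287543, -0.34785625,  0.54499276,  0.39371038],
       [-0.01228171,  0.8349814 ,  0.55014109,  0.49801889],
       [ 0.        ,  0.        ,  0.        ,  1.        ]])}
{'K': array([[385.97296009,   0.        , 285.692605  ],
       [  0.        , 385.97296009, 211.80692165],
       [  0.        ,   0.        ,   1.        ]]), 'T': array([[-0.18506315,  0.95681836, -0.22416567,  0.42698499],
       [-0.98270814, -0.18157998,  0.0362411 ,  0.00669562],
       [-0.00602785,  0.22699633,  0.97387696,  0.71972232],
       [ 0.        ,  0.        ,  0.        ,  1.        ]])}
0.1 [ 0.25001856 -0.57209708  0.22167646] [-9.77081846e-04  9.78879069e-01  2.04437796e-01 -3.32673396e-05] 0.0871438350001474
```

View pics/top0.png

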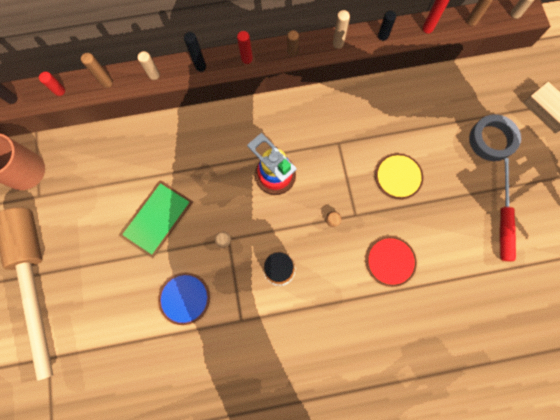

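View pics/scene0.png

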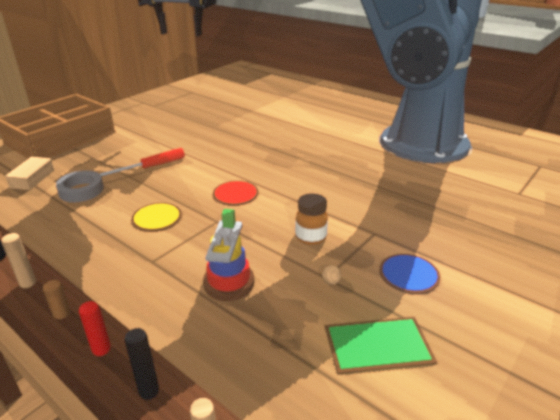

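The top view shows the stand at about (275,170), with the green grip at (286,167). The pads are at yellow (400,177), red (391,261), blue (185,299) and green (156,219), and the jar cap is at (279,268). The scene view shows the same layout, with the grip at (229,217). Next I'll segment by colour and triangulate.

```bash
cat >> h.py <<'E'
def ray(f,p,T=None):
    T=f['T'] if T is None else T
    K=f['K']; d=np.array([(p[0]-K[0,2])/K[0,0],-(p[1]-K[1,2])/K[1,1],-1.])
    d=T[:3,:3]@d; return T[:3,3],d/np.linalg.norm(d)
def onz(f,p,z,T=None):
    o,d=ray(f,p,T); return o+d*(z-o[2])/d[2]
def tri(rays):
    A=np.zeros((3,3));b=np.zeros(3)
    for o,d in rays:
        P=np.eye(3)-np.outer(d,d);A+=P;b+=P@o
    x=np.linalg.solve(A,b); return x,[np.linalg.norm((np.eye(3)-np.outer(d,d))@(x-o)) for o,d in rays]
def proj(f,X,T=None):
    T=f['T'] if T is None else T
    c=T[:3,:3].T@(np.asarray(X)-T[:3,3]); K=f['K']
    return np.array([K[0,0]*c[0]/-c[2]+K[0,2],K[1,1]*-c[1]/-c[2]+K[1,2]])
HSV=dict(green=((45,120,60),(80,255,255)),blue=((108,150,60),(128,255,255)),yellow=((24,190,120),(33,255,255)),red=((0,215,90),(5,255,255)))
def blob(f,col,box=None,which=0):
    hsv=cv2.cvtColor(f['color'],cv2.COLOR_RGB2HSV); m=cv2.inRange(hsv,*map(np.array,HSV[col]))
    if col=='red': m|=cv2.inRange(hsv,np.array((176,215,90)),np.array((180,255,255)))
    if box: k=np.zeros_like(m); k[box[1]:box[3],box[0]:box[2]]=1; m=m*k
    cs=sorted(cv2.findContours(m,cv2.RETR_EXTERNAL,cv2.CHAIN_APPROX_NONE)[0],key=cv2.contourArea)[::-1]
    return cs[which]
def onc(f,c,z,T=None): # contour to metric xy at height z
    return np.array([onz(f,p,z,T)[:2] for p in c[:,0,:]],np.float32)
E
cat > m1.py <<'E'
from h import *
S=pickle.load(open('scene.pkl','rb'));T=pickle.load(open('top.pkl','rb'))
B={'yellow':((370,150,430,205),(125,195,190,235)),'red':((360,230,425,290),(205,175,265,210)),'blue':((150,265,215,330),(370,245,450,300)),'green':((110,170,200,265),(315,310,445,380))}
for k,(bt,bs) in B.items():
    r=[];
    for f,b in ((T,bt),(S,bs)):
        c=blob(f,k,b); q=onc(f,c,.004)
        if k=='green':
            e=cv2.minAreaRect(q); ce=np.array(e[0])
        else: e=cv2.fitEllipse(cv2.convexHull(q)*1000); ce=np.array(e[0])/1000
        print(k,ce.round(4),np.round(e[1],3),round(e[2],1))
        r.append(ray(f,proj(f,[*ce,.004])))
    x,err=tri(r);print('  tri',x.round(4),np.round(err,4))
for n,f,b in (('t',T,(270,155,300,180)),('s',S,(215,205,240,232))):
    c=blob(f,'green',b);print(n,'grip',cv2.boundingRect(c),c.mean(0))
a=cv2.resize(T['color'][125:205,225:325],None,fx=4,fy=4,interpolation=2)
b=cv2.resize(S['color'][195:305,190:270],None,fx=4,fy=4,interpolation=2)
v=np.zeros((440,730,3),np.uint8);v[:320,:400]=a;v[:440,405:725]=b
cv2.imwrite('pics/crop1.png',v[:,:,::-1])
E
python3 m1.py
```

```text
Traceback (most recent call last):
  File "m1.py", line 7, in <module>
    c=blob(f,k,b); q=onc(f,c,.004)
  File "h.py", line 27, in blob
    return cs[which]
           ~~^^^^^^^
IndexError: list index out of range
```

```bash
python3 - <<'E'
from h import *
T=pickle.load(open('top.pkl','rb'));S=pickle.load(open('scene.pkl','rb'))
for f,ps in((T,[(400,177),(391,261),(185,299),(156,219),(300,300),(330,170),(286,167)]),(S,[(157,216),(235,192),(410,272),(380,345)])):
    h=cv2.cvtColor(f['color'],cv2.COLOR_RGB2HSV)
    print([(h[y,x].tolist()) for x,y in ps])
E
sed -i 's/yellow=((24,190,120),(33/yellow=((25,170,100),(36/' h.py; python3 m1.py
```

```text
[[28, 157, 253], [1, 191, 254], [114, 164, 171], [66, 155, 220], [20, 108, 249], [17, 121, 236], [67, 162, 223]]
[[27, 193, 251], [3, 194, 253], [112, 157, 174], [66, 146, 225]]Traceback (most recent call last):
  File "m1.py", line 10, in <module>
    else: e=cv2.fitEllipse(cv2.convexHull(q)*1000); ce=np.array(e[0])/1000
            ~~~~~~~~~~~~~~^^^^^^^^^^^^^^^^^^^^^^^^
cv2.error: OpenCV(4.12.0) /io/opencv/modules/imgproc/src/shapedescr.cpp:361: error: (-201:Incorrect size of input array) There should be at least 5 points to fit the ellipse in function 'fitEllipseNoDirect'
```

```bash
sed -i "s/^HSV=.*/HSV=dict(green=((45,90,50),(85,255,255)),blue=((105,110,50),(130,255,255)),yellow=((24,130,100),(36,255,255)),red=((0,165,90),(8,255,255)))/; s/np.array((176,215,90))/np.array((174,165,90))/" h.py; python3 m1.py
```

```text
yellow [ 0.6219 -0.2498] [81.921 82.467] 107.2
yellow [ 0.6221 -0.2497] [80.619 81.928] 34.7
  tri [ 0.622  -0.2498  0.0039] [0. 0.]
red [ 0.4643 -0.1938] [86.616 86.856] 43.4
red [ 0.4647 -0.193 ] [86.45  88.749] 132.9
  tri [ 0.4642 -0.1938  0.0035] [0.0002 0.0002]
blue [0.468  0.1919] [81.897 83.007] 37.2
blue [0.4678 0.1924] [80.549 81.344] 32.8
  tri [0.4679 0.1922 0.0039] [0.0002 0.0002]
green [0.6266 0.2247] [0.07 0.12] 46.8
green [0.6261 0.2249] [0.071 0.12 ] 46.7
  tri [0.6264 0.2248 0.0042] [0.0002 0.0002]
t grip (278, 159, 13, 16) [[284.         166.39393939]]
s grip (223, 209, 11, 19) [[227.85416667 217.95833333]]
```

View pics/crop1.png

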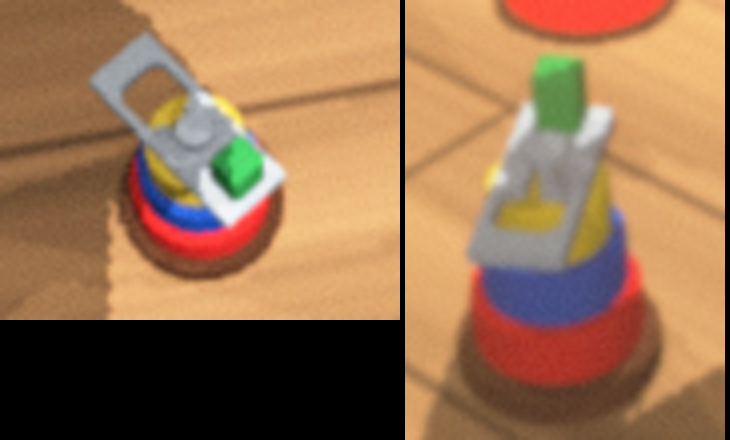

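The crops show the plate with its grip end toward the lower right of the top view. The plate corners there are about (145,32), (90,78), (285,175) and (230,225), and the head is at (195,130). Now I'll turn these into positions.

```bash
cat > m2.py <<'E'
from h import *
S=pickle.load(open('scene.pkl','rb'));T=pickle.load(open('top.pkl','rb'))
C=lambda x,y:(225+(x+.5)/4-.5,125+(y+.5)/4-.5); D=lambda x,y:(190+(x-405+.5)/4-.5,195+(y+.5)/4-.5)
q=[onz(T,C(*p),.092)[:2] for p in((145,32),(90,78),(285,175),(230,225))];q=np.array(q)
print(q.round(4), 'len',np.linalg.norm(q[0]-q[2]),np.linalg.norm(q[1]-q[3]),'w',np.linalg.norm(q[0]-q[1]),np.linalg.norm(q[2]-q[3]))
ctr=q.mean(0);d=(q[0]+q[1]-q[2]-q[3]);print('plate ctr',ctr,'x-axis deg',np.degrees(np.arctan2(d[1],d[0])),'head',onz(T,C(195,130),.102))
x,e=tri([ray(T,C(195,130)),ray(S,D(548,145))]);print('head tri',x,e)
# far corners both views
for a,b in(((145,32),(470,262)),((90,78),(567,268)),((285,175),(613,110))):
    x,e=tri([ray(T,C(*a)),ray(S,D(*b))]);print('corner tri',x.round(4),np.round(e,4))
print('jar cap',onz(T,(279,268),.075),'pegs',onz(T,(223,240),.02),onz(T,(333,218),.02))
c=blob(T,'green',(110,170,200,265));b=cv2.boxPoints(cv2.minAreaRect(onc(T,c,.004)));print(b)
# base: dark ellipse outline check by reprojecting circle centre
E
python3 m2.py
```

```text
[[ 7.198e-01 -3.000e-04]
 [ 7.030e-01  2.690e-02]
 [ 6.434e-01 -4.800e-02]
 [ 6.257e-01 -2.070e-02]] len 0.09007508065912495 0.09077606031868066 w 0.03198993481479583 0.03247527583161896
plate ctr [ 0.67296477 -0.0105021 ] x-axis deg 31.812425015287587 head [ 0.66686795 -0.01338377  0.102     ]
head tri [ 0.66686698 -0.01304533  0.1011955 ] [np.float64(0.0004643835892141809), np.float64(0.00046438358921415394)]
corner tri [7.207e-01 6.000e-04 8.840e-02] [0.0012 0.0012]
corner tri [0.7029 0.0286 0.0892] [0.002 0.002]
corner tri [ 0.6325 -0.0344  0.0936] [0.0163 0.0163]
jar cap [0.48338309 0.01132828 0.075     ] pegs [0.55733981 0.10332306 0.02      ] [ 0.56011933 -0.10329545  0.02      ]
[[0.5588313  0.24012703]
 [0.6462402  0.15804096]
 [0.6943036  0.20922095]
 [0.6068947  0.29130703]]
```

The measured points agree with the given sizes: plate 90.4 mm long, head at 101 mm, pads at about 4 mm. I'll move to hover over the grip block with the closing axis across the plate, then check with the wrist camera.

>>> carry_out(
  rows=[
    [0.028,0.039,0.01,0.03],
    [0.056,0.078,0.03,0.06],
    [0.084,0.117,0.05,0.09],
    [0.112,0.156,0.05,0.12],
    [0.14,0.195,0.05,0.143],
    [0.168,0.234,0.05,0.143],
    [0.196,0.273,0.05,0.143],
    [0.224,0.312,0.05,0.143],
    [0.252,0.351,0.05,0.143],
    [0.28,0.39,0.05,0.143],
    [0.308,0.429,0.04,0.143],
    [0.336,0.468,0.03,0.143],
    [0.364,0.507,0.02,0.143],
    [0.395,0.545,0.02,0.143],
    [0.395,0.545,0.02,0.143],
    [0.395,0.545,0.02,0.143],
    [0.395,0.545,0.02,0.143],
    [0.395,0.545,0.02,0.143],
  ],
  hand=1,
  grip_force=40,
)

```text
t: 1.9
ee_pos: [0.6443, -0.0291, 0.2426]
ee_rot: [-0.0, 0.962, 0.273, -0.0]
wrist_force: [-0.7, -0.2, -0.1]
gripper_width: 0.0867
grasp_force: 0.0
```

```bash
cat >> h.py <<'E'
from scipy.spatial.transform import Rotation as R
def wrist(tag,name=None):
    f=grab("wrist"); s=f['s']; q=s['ee_rot']; T=np.eye(4); T[:3,:3]=R.from_quat([q[1],q[2],q[3],q[0]]).as_matrix(); T[:3,3]=s['ee_pos']
    f['T']=T@f['T_tool_cam']; pickle.dump(f,open(tag+'.pkl','wb'))
    if name: cv2.imwrite(f'pics/{name}.png',f['color'][:,:,::-1])
    yaw=np.degrees(np.arctan2(T[1,0],T[0,0])); print('t',round(s['t'],2),'tcp',np.round(s['ee_pos'],4),'yaw',round(yaw,2),'w',round(s['gripper_width'],4),'F',np.round(s['wrist_force'],1))
    return f
E
python3 - <<'E'
from h import *
f=wrist('w1','w1'); print(f['T'].round(3),f['K'].round(1),f.keys())
print(proj(f,(.6669,-.0134,.102)),proj(f,(.6449,-.0279,.118)))
E
```

```text
t 1.9 tcp [ 0.6443 -0.0291  0.2426] yaw 31.68 w 0.0867 F [-0.7 -0.2 -0.1]
[[ 0.525  0.818  0.234  0.708]
 [-0.851  0.505  0.143  0.01 ]
 [-0.001 -0.274  0.962  0.405]
 [ 0.     0.     0.     1.   ]] [[313.2   0.  282.6]
 [  0.  313.2 207.1]
 [  0.    0.    1. ]] dict_keys(['color', 'K', 'T_tool_cam', 's', 'T'])
[281.5321271  168.84972448] [282.30419477 199.20771552]
```

View pics/w1.png

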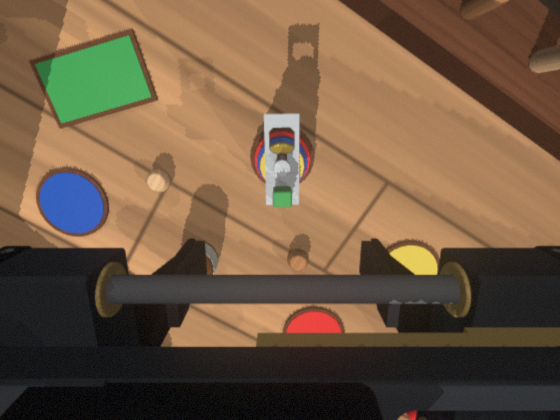

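The wrist view shows the head at (282,168) and the grip at (283,199), both at their predicted pixels. The plate is aligned with the tool. Descend and grip.

>>> carry_out(
  rows=[
    [0.001,0.001,-0.04,0],
    [0.001,0.001,-0.08,0],
    [0.001,0.001,-0.11,0],
    [0.001,0.001,-0.13,0],
    [0.001,0.001,-0.14,0],
    [0.001,0.001,-0.145,0],
    [0.001,0.001,-0.145,0],
    [0.001,0.001,-0.145,0],
  ],
  hand=0,
)

```text
t: 2.75
ee_pos: [0.6471, -0.0272, 0.0989]
ee_rot: [0.001, 0.962, 0.274, 0.001]
wrist_force: [0.5, 1.0, -0.0]
gripper_width: 0.0436
grasp_force: 0.0
```

>>> carry_out(
  rows=[
    [0,0,0,0],
    [0,0,0,0],
    [0,0,0,0],
    [0,0,0,0],
    [0,0,0,0],
    [0,0,0,0],
    [0,0,0,0],
    [0,0,0,0],
    [0,0,0,0],
    [0,0,0,0],
  ],
  hand=-1,
)

```text
t: 3.75
ee_pos: [0.6463, -0.0267, 0.0978]
ee_rot: [0.0, 0.962, 0.274, 0.0]
wrist_force: [0.2, 0.4, 3.8]
gripper_width: 0.0174
grasp_force: 40.0
```

>>> carry_out(
  rows=[
    [0,0,0.001,0],
    [0,0,0.002,0],
    [0,0,0.002,0],
    [-0.0043,-0.0026,0.002,0],
    [-0.0085,-0.0053,0.002,0],
    [-0.0128,-0.0079,0.002,0],
    [-0.017,-0.0105,0.002,0],
    [-0.0204,-0.0126,0.002,0],
    [-0.0221,-0.0137,0.002,0],
    [-0.0221,-0.0137,0.002,0],
    [-0.0221,-0.0137,0.002,0],
    [-0.0221,-0.0137,0.002,0],
  ],
)

```text
t: 4.95
ee_pos: [0.6243, -0.0404, 0.0996]
ee_rot: [0.0, 0.962, 0.274, 0.0]
wrist_force: [-0.2, 0.1, -1.0]
gripper_width: 0.0178
grasp_force: 40.0
```

Run:
```python
from h import *
w=wrist('w2'); f=grab('top');s=grab('scene')
a=cv2.resize(f['color'][125:205,225:325],None,fx=4,fy=4,interpolation=2)
b=cv2.resize(s['color'][195:305,190:270],None,fx=4,fy=4,interpolation=2)
c=w['color'][100:330,200:370]
v=np.zeros((600,730,3),np.uint8);v[:320,:400]=a;v[:440,405:725]=b;v[330:560,100:270]=c
cv2.imwrite('pics/p2.png',v[:,:,::-1])
```

```text
t 4.95 tcp [ 0.6243 -0.0404  0.0996] yaw 31.79 w 0.0178 F [-0.2  0.1 -1. ]
```

View pics/p2.png

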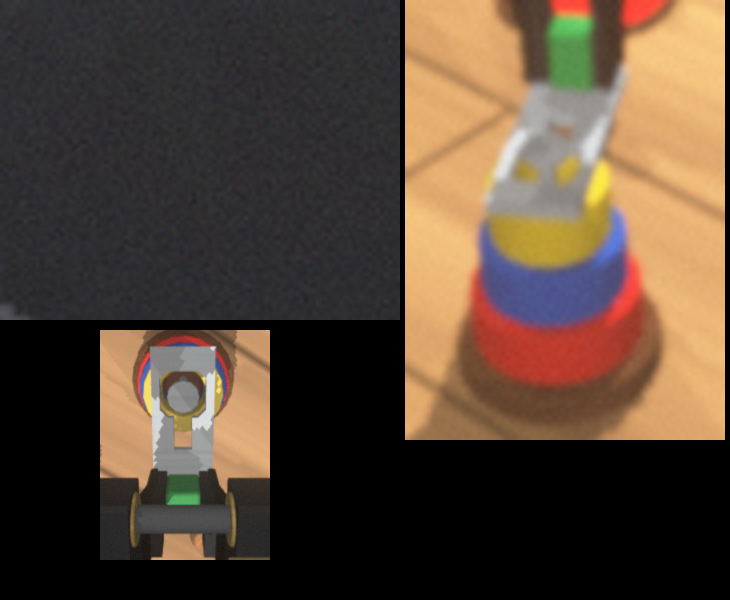

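The scene crop and the wrist view both show the head centred inside the wide opening. Lift it and carry it to the green pad.

>>> carry_out(
  rows=[
    [0,0,0.008,0],
    [0,0,0.02,0],
    [0,0,0.035,0],
    [0,0,0.05,0],
    [0,0,0.06,0],
    [0.002,0.018,0.06,0.13],
    [0.004,0.036,0.06,0.26],
    [0.006,0.054,0.06,0.39],
    [0.008,0.072,0.06,0.52],
    [0.01,0.09,0.06,0.65],
    [0.012,0.108,0.06,0.78],
    [0.014,0.126,0.06,0.91],
    [0.016,0.144,0.06,1.04],
    [0.018,0.162,0.06,1.17],
    [0.02,0.18,0.06,1.3],
    [0.022,0.198,0.06,1.43],
    [0.023,0.216,0.06,1.56],
    [0.025,0.234,0.06,1.69],
    [0.026,0.244,0.06,1.8],
    [0.026,0.244,0.06,1.833],
  ],
)

```text
t: 7.1
ee_pos: [0.6501, 0.2055, 0.1602]
ee_rot: [0.0, 0.366, 0.931, 0.001]
wrist_force: [-1.0, 0.1, -1.4]
gripper_width: 0.0177
grasp_force: 40.0
```

>>> carry_out(
  rows=[
    [0,0,-0.03,0],
    [0,0,-0.06,0],
    [0,0,-0.09,0],
    [0,0,-0.11,0],
    [0,0,-0.125,0],
    [0,0,-0.13,0],
    [0,0,-0.13,0],
    [0,0,-0.13,0],
  ],
)

```text
t: 7.9
ee_pos: [0.6511, 0.2037, 0.0308]
ee_rot: [0.001, 0.368, 0.93, 0.001]
wrist_force: [0.1, -0.1, -0.9]
gripper_width: 0.0175
grasp_force: 40.0
```

Run:
```python
from h import *
w=wrist('w3'); s=grab('scene');t=grab('top')
b=cv2.resize(s['color'][250:390,300:460],None,fx=3,fy=3,interpolation=2)
v=np.zeros((600,800,3),np.uint8);v[:420,:480]=b;v[:300,490:800]=w['color'][60:360,120:430]
a=cv2.resize(t['color'][160:280,90:210],None,fx=2,fy=2);v[310:550,500:740]=a
cv2.imwrite('pics/p3.png',v[:,:,::-1])
```

```text
t 7.9 tcp [0.6511 0.2037 0.0308] yaw 136.81 w 0.0175 F [ 0.1 -0.1 -0.9]
```

View pics/p3.png

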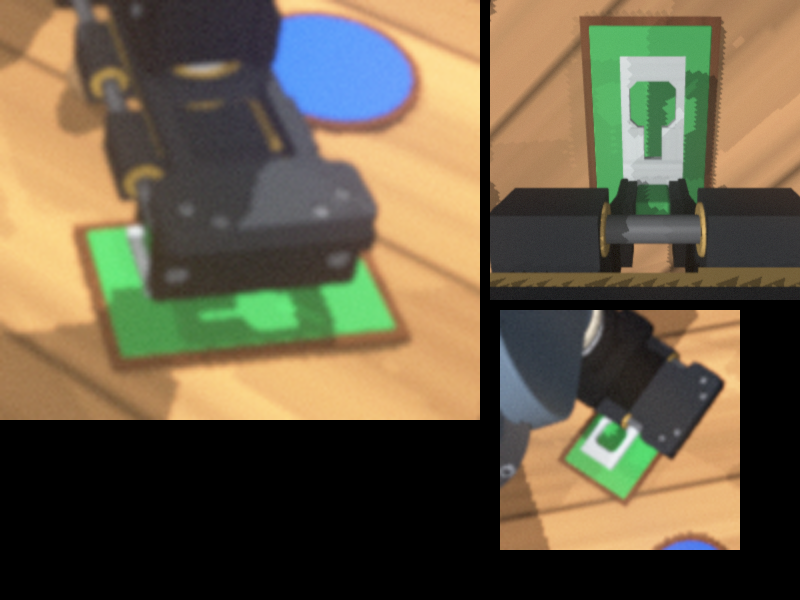

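The plate hangs level over the green pad, aligned in the wrist view and within about 2 mm of centre. Lower it and release.

>>> carry_out(
  rows=[
    [-0.001,0,-0.006,0],
    [-0.001,0,-0.01,0],
    [-0.001,0,-0.013,0],
    [-0.001,0,-0.0145,0],
    [-0.001,0,-0.0155,0],
    [-0.001,0,-0.0155,0],
    [-0.001,0,-0.0155,0],
  ],
)

```text
t: 8.75
ee_pos: [0.6488, 0.2035, 0.0158]
ee_rot: [-0.0, 0.368, 0.93, -0.0]
wrist_force: [-3.6, -0.4, 9.8]
gripper_width: 0.0178
grasp_force: 40.0
```

>>> carry_out(
  rows=[
    [0,0,0,0],
    [0,0,0,0],
    [0,0,0,0],
    [0,0,0,0],
    [0,0,0.005,0],
    [0,0,0.02,0],
    [0,0,0.06,0],
    [0,0,0.1,0],
    [0,0,0.14,0],
    [0,0,0.184,0],
    [0.004,-0.045,0.184,-0.14],
    [0.006,-0.09,0.184,-0.28],
    [0.008,-0.13,0.184,-0.42],
    [0.01,-0.17,0.184,-0.56],
    [0.012,-0.216,0.184,-0.7],
    [0.012,-0.216,0.184,-0.816],
    [0.012,-0.216,0.184,-0.816],
    [0.012,-0.216,0.184,-0.816],
  ],
  hand=0,
)

```text
t: 10.55
ee_pos: [0.661, -0.0121, 0.1989]
ee_rot: [0.0, 0.706, 0.708, 0.0]
wrist_force: [-0.6, 0.4, -0.2]
gripper_width: 0.0439
grasp_force: 0.0
```

```bash
cat > ck.py <<'E'
from h import *
import sys
n=sys.argv[1]
w=wrist('w'+n); s=grab('scene');t=grab('top');pickle.dump((s,t),open('st'+n+'.pkl','wb'))
v=np.zeros((600,800,3),np.uint8)
v[:330,:240]=cv2.resize(s['color'][195:305,190:270],None,fx=3,fy=3,interpolation=2)
v[:300,250:650]=w['color'][20:320,80:480]
v[340:600,:330]=t['color'][110:370,100:430]
v[310:600,340:720]=s['color'][130:420,90:470]
cv2.imwrite(f'pics/p{n}.png',v[:,:,::-1])
E
python3 ck.py 4
```

```text
t 10.55 tcp [ 0.661  -0.0121  0.1989] yaw 90.2 w 0.0439 F [-0.6  0.4 -0.2]
```

View pics/p4.png

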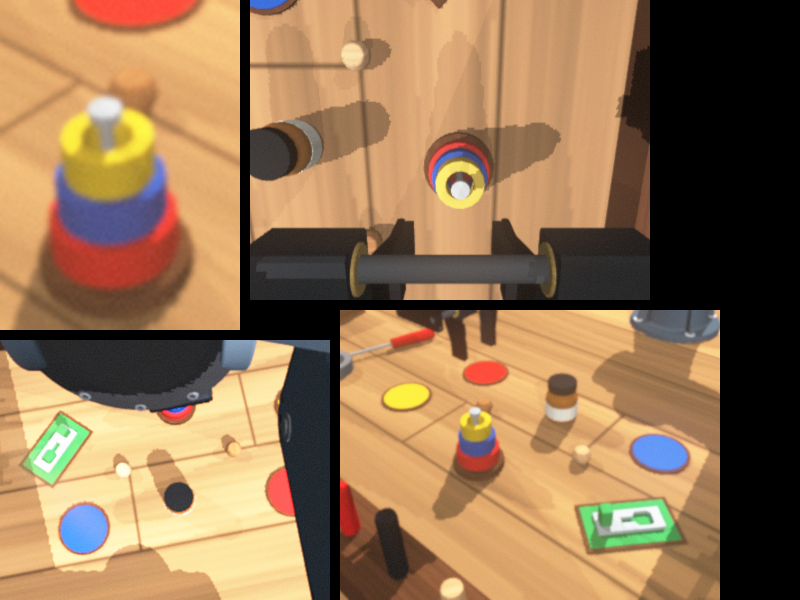

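The keeper lies flat and centred on the green pad. The stack stands straight, with yellow at (460,185) in the wrist crop. I'll fit each collar's cylinder outline in the scene and wrist views together, solving for x, y and height.

```bash
cat >> h.py <<'E'
from scipy.optimize import minimize
def hullmask(f,pts):
    m=np.zeros(f['color'].shape[:2],np.uint8); P=np.array([proj(f,p) for p in pts],np.float32)
    cv2.fillConvexPoly(m,np.round(cv2.convexHull(P)*16).astype(np.int32),255,cv2.LINE_AA,4); return m/255.
def ringfit(views,col,Rr,x0,win=30):
    a=np.linspace(0,2*np.pi,60); c=np.c_[np.cos(a)*Rr,np.sin(a)*Rr]
    def pts(x): return [(x[0]+u,x[1]+v,x[2]+z) for z in(0,.024) for u,v in c]
    obs=[]
    for f in views:
        p=proj(f,(x0[0],x0[1],x0[2]+.012)); r=int(np.ptp([proj(f,q) for q in pts(x0)],0).max()/2+6)
        X,Y=p.astype(int); k=blob(f,col,(max(X-r,0),max(Y-r,0),X+r,Y+r))
        m=np.zeros(f['color'].shape[:2],np.uint8); cv2.fillConvexPoly(m,cv2.convexHull(k),1); obs.append(m)
    cost=lambda x:sum(np.abs(hullmask(f,pts(x))-m).sum()/m.sum() for f,m in zip(views,obs))
    r=minimize(cost,x0,method='Nelder-Mead',options=dict(initial_simplex=[x0]+[np.add(x0,d) for d in np.eye(3)*.006],xatol=1e-4,fatol=1e-4))
    return r.x.round(4),round(r.fun,3)
E
python3 - <<'E'
from h import *
w=pickle.load(open('w4.pkl','rb'));s,t=pickle.load(open('st4.pkl','rb'))
for v in((w,s),): print(ringfit(v,'yellow',.023,(.667,-.0134,.062)))
print(proj(w,(.667,-.0134,.102)), proj(s,(.667,-.0134,.102)))
E
```

```text
(array([ 0.6648, -0.0171,  0.0584]), np.float64(3.687))
[289.54463996 210.36095609] [224.78561313 230.30028207]
```

Run:
```python
from h import *
w=pickle.load(open('w4.pkl','rb'));s,t=pickle.load(open('st4.pkl','rb'))
for f,pts in((w,[(275,205),(308,208),(290,190),(290,225),(250,150)]),(s,[(213,245),(236,250),(225,258),(240,300)])):
    h=cv2.cvtColor(f['color'],cv2.COLOR_RGB2HSV);print([h[y,x].tolist() for x,y in pts])
    p=proj(f,(.667,-.0134,.07)).astype(int);c=blob(f,'yellow',(p[0]-35,p[1]-35,p[0]+35,p[1]+35));print(p,cv2.boundingRect(c))
```

```text
[[23, 153, 220], [24, 151, 231], [24, 147, 230], [27, 139, 250], [15, 117, 221]]
[288 200] (267, 182, 46, 47)
[[26, 191, 244], [23, 187, 176], [23, 186, 189], [14, 128, 128]]
[226 247] (224, 232, 17, 19)
```

```bash
sed -i 's/yellow=((24,130,100)/yellow=((21,125,60)/' h.py
python3 - <<'E'
from h import *
w=pickle.load(open('w4.pkl','rb'));s,t=pickle.load(open('st4.pkl','rb'))
for v in((w,s),(s,s),(w,w)): print(ringfit(v,'yellow',.023,(.667,-.0134,.062)))
E
```

```text
(array([ 0.6669, -0.0141,  0.0614]), np.float64(0.258))
(array([ 0.6378, -0.0463,  0.0296]), np.float64(0.128))
(array([ 0.668 , -0.0181,  0.0461]), np.float64(0.054))
```

The fit puts the yellow collar at (0.667, -0.014) with its underside at 61.4 mm, against a nominal 62. Grip it.

>>> carry_out(
  rows=[
    [0.006,-0.002,0,0],
    [0.006,-0.002,0,0],
    [0.006,-0.002,-0.03,0],
    [0.006,-0.002,-0.06,0],
    [0.006,-0.002,-0.09,0],
    [0.006,-0.002,-0.115,0],
    [0.006,-0.002,-0.128,0],
    [0.006,-0.002,-0.132,0],
    [0.006,-0.002,-0.132,0],
    [0.006,-0.002,-0.132,0],
  ],
  hand=1,
  grip_force=30,
)

```text
t: 11.7
ee_pos: [0.6682, -0.0145, 0.0674]
ee_rot: [0.001, 0.707, 0.708, 0.001]
wrist_force: [-0.2, 0.4, -0.1]
gripper_width: 0.087
grasp_force: 0.0
```

>>> carry_out(
  rows=[
    [0,0,0,0],
    [0,0,0,0],
    [0,0,0,0],
    [0,0,0,0],
    [0,0,0,0],
    [0,0,0,0],
    [0,0,0,0],
  ],
  hand=-1,
)

```text
t: 12.4
ee_pos: [0.6671, -0.0145, 0.066]
ee_rot: [-0.0, 0.707, 0.707, -0.0]
wrist_force: [-0.2, 0.6, 0.2]
gripper_width: 0.0451
grasp_force: 30.0
```

>>> carry_out(
  rows=[
    [0,0,0.02,0],
    [0,0,0.045,0],
    [0,0,0.065,0],
    [0,0,0.065,0],
    [-0.007,-0.035,0.065,0],
    [-0.014,-0.075,0.065,0],
    [-0.022,-0.115,0.065,0],
    [-0.03,-0.155,0.065,0],
    [-0.037,-0.195,0.065,0],
    [-0.045,-0.235,0.065,0],
    [-0.045,-0.235,0.065,0],
    [-0.045,-0.235,0.03,0],
    [-0.045,-0.235,-0.01,0],
    [-0.045,-0.235,-0.035,0],
    [-0.045,-0.235,-0.05,0],
    [-0.045,-0.235,-0.055,0],
    [-0.045,-0.235,-0.057,0],
    [-0.045,-0.235,-0.057,0],
    [-0.045,-0.235,-0.057,0],
  ],
)

```text
t: 14.3
ee_pos: [0.6231, -0.2499, 0.0106]
ee_rot: [0.001, 0.707, 0.708, 0.0]
wrist_force: [1.0, -0.3, -1.4]
gripper_width: 0.0455
grasp_force: 30.0
```

>>> carry_out(
  rows=[
    [0,0,0,0],
    [-0.0005,0,-0.001,0],
    [-0.0005,0,-0.0015,0],
    [-0.0005,0,-0.0015,0],
    [-0.0005,0,-0.0015,0],
  ],
)

```text
t: 14.8
ee_pos: [0.6217, -0.2495, 0.008]
ee_rot: [0.0, 0.707, 0.707, 0.0]
wrist_force: [-1.0, -0.0, 2.9]
gripper_width: 0.0451
grasp_force: 30.0
```

>>> carry_out(
  rows=[
    [0,0,0,0],
    [0,0,0,0],
    [0,0,0,0],
    [0,0,0,0],
    [0,0,0.02,0],
    [0,0,0.06,0],
    [0,0,0.1,0],
    [0,0,0.14,0],
    [0,0,0.18,0],
    [0.007,0.04,0.19,0],
    [0.014,0.08,0.19,0],
    [0.022,0.12,0.19,0],
    [0.03,0.16,0.19,0],
    [0.037,0.2,0.19,0],
    [0.04,0.236,0.19,0],
    [0.04,0.236,0.19,0],
    [0.04,0.236,0.19,0],
  ],
  hand=1,
)

```text
t: 16.5
ee_pos: [0.6614, -0.0126, 0.1973]
ee_rot: [0.0, 0.706, 0.708, -0.0]
wrist_force: [-0.0, -0.4, -0.8]
gripper_width: 0.0869
grasp_force: 0.0
```

```bash
python3 ck.py 5
python3 - <<'E'
from h import *
w=pickle.load(open('w5.pkl','rb'));s,t=pickle.load(open('st5.pkl','rb'))
print(ringfit((w,s),'blue',.028,(.667,-.0134,.038)))
E
```

```text
t 16.5 tcp [ 0.6614 -0.0126  0.1973] yaw 90.19 w 0.0869 F [-0.  -0.4 -0.8]
(array([ 0.6669, -0.0161,  0.033 ]), np.float64(0.538))
```

View pics/p5.png

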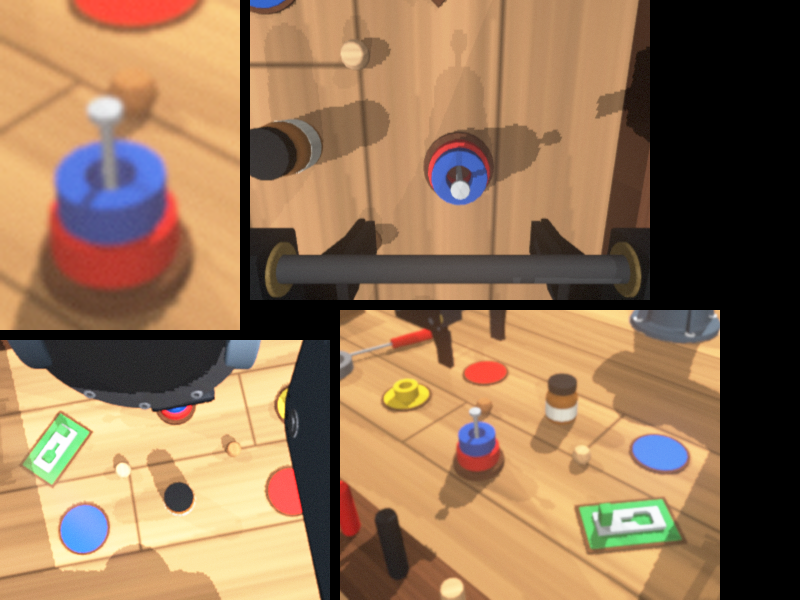

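The yellow collar sits centred on its pad, and blue sits concentrically on red, with its near rim at crop (460,205). I'll recheck blue with a better mask, plus its rim edge.

```bash
cat > m5.py <<'E'
from h import *
w=pickle.load(open('w5.pkl','rb'));s,t=pickle.load(open('st5.pkl','rb'))
HSV['blue']=((105,80,25),(135,255,255))
print(ringfit((w,s),'blue',.028,(.667,-.0134,.038)))
for f in(w,s):
    p=proj(f,(.667,-.0134,.05)).astype(int);c=blob(f,'blue',(p[0]-40,p[1]-40,p[0]+40,p[1]+40));b=cv2.boundingRect(c);print(p,b)
    if f is w: print(onz(f,(b[0]+b[2]/2-.5,b[1]+b[3]-.5),.062)+[0,.028,0], onz(f,(b[0]-.5,b[1]+b[3]/2),.062),onz(f,(b[0]+b[2]-.5,b[1]+b[3]/2),.062))
r=ringfit((s,s),'yellow',.023,(.622,-.25,.004));print('yellow placed',r)
E
python3 m5.py
```

```text
(array([ 0.667 , -0.0149,  0.0347]), np.float64(0.288))
[288 195] (262, 168, 55, 57)
[ 0.66776326 -0.01212848  0.062     ] [ 0.64057901 -0.0112658   0.062     ] [ 0.6944225  -0.01107488  0.062     ]
[226 258] (209, 242, 36, 34)
yellow placed (array([ 0.707 , -0.1182,  0.0962]), np.float64(0.304))
```

Blue is at about (0.667, -0.0135), with its top near 60 mm. I'll grip it with the tips at 44 mm, which leaves the gripper body 12 mm above the spindle head.

>>> carry_out(
  rows=[
    [0.0055,-0.001,-0.03,0],
    [0.0055,-0.001,-0.07,0],
    [0.0055,-0.001,-0.11,0],
    [0.0055,-0.001,-0.135,0],
    [0.0055,-0.001,-0.149,0],
    [0.0055,-0.001,-0.154,0],
    [0.0055,-0.001,-0.154,0],
    [0.0055,-0.001,-0.154,0],
  ],
)

```text
t: 17.45
ee_pos: [0.6684, -0.015, 0.0451]
ee_rot: [0.001, 0.707, 0.707, 0.001]
wrist_force: [0.6, -0.1, -0.2]
gripper_width: 0.0871
grasp_force: 0.0
```

>>> carry_out(
  rows=[
    [0,0,0,0],
    [0,0,0,0],
    [0,0,0,0],
    [0,0,0,0],
    [0,0,0,0],
    [0,0,0,0],
    [0,0,0,0],
  ],
  hand=-1,
)

```text
t: 18.15
ee_pos: [0.6672, -0.0144, 0.0437]
ee_rot: [0.0, 0.707, 0.707, 0.0]
wrist_force: [-0.4, 1.0, 1.9]
gripper_width: 0.0546
grasp_force: 30.0
```

>>> carry_out(
  rows=[
    [0,0,0.025,0],
    [0,0,0.06,0],
    [0,0,0.09,0],
    [0,0,0.09,0],
    [-0.025,0.026,0.09,0],
    [-0.05,0.052,0.09,0],
    [-0.075,0.078,0.09,0],
    [-0.1,0.104,0.09,0],
    [-0.125,0.13,0.09,0],
    [-0.15,0.156,0.09,0],
    [-0.175,0.182,0.09,0],
    [-0.199,0.2065,0.09,0],
    [-0.199,0.2065,0.07,0],
    [-0.199,0.2065,0.03,0],
    [-0.199,0.2065,-0.005,0],
    [-0.199,0.2065,-0.025,0],
    [-0.199,0.2065,-0.031,0],
    [-0.199,0.2065,-0.033,0],
    [-0.199,0.2065,-0.034,0],
    [-0.199,0.2065,-0.034,0],
  ],
)

```text
t: 20.15
ee_pos: [0.4688, 0.1922, 0.0102]
ee_rot: [0.0, 0.707, 0.707, 0.001]
wrist_force: [-0.9, 0.1, -0.8]
gripper_width: 0.0544
grasp_force: 30.0
```

>>> carry_out(
  rows=[
    [0,0,0,0],
    [0,0,-0.0005,0],
    [0,0,-0.0005,0],
    [0,0,-0.0005,0],
  ],
)

```text
t: 20.55
ee_pos: [0.4686, 0.1922, 0.0096]
ee_rot: [0.0, 0.707, 0.707, 0.001]
wrist_force: [0.4, -0.9, 4.1]
gripper_width: 0.0546
grasp_force: 30.0
```

>>> carry_out(
  rows=[
    [0,0,0,0],
    [0,0,0,0],
    [0,0,0,0],
    [0,0,0,0],
    [0,0,0.02,0],
    [0,0,0.06,0],
    [0,0,0.1,0],
    [0,0,0.14,0],
    [0,0,0.18,0],
    [0.026,-0.028,0.19,0],
    [0.052,-0.056,0.19,0],
    [0.078,-0.084,0.19,0],
    [0.104,-0.112,0.19,0],
    [0.13,-0.14,0.19,0],
    [0.156,-0.166,0.19,0],
    [0.18,-0.19,0.19,0],
    [0.193,-0.205,0.19,0],
    [0.193,-0.205,0.19,0],
    [0.193,-0.205,0.19,0],
  ],
  hand=1,
)

```text
t: 22.45
ee_pos: [0.6601, -0.0126, 0.1983]
ee_rot: [-0.001, 0.707, 0.707, -0.0]
wrist_force: [0.4, 0.6, 0.6]
gripper_width: 0.0872
grasp_force: 0.0
```

```bash
python3 ck.py 6
python3 - <<'E'
from h import *
w=pickle.load(open('w6.pkl','rb'));s,t=pickle.load(open('st6.pkl','rb'))
HSV['red']=((0,150,60),(8,255,255))
print(ringfit((w,s),'red',.033,(.667,-.0134,.014)))
E
```

```text
t 22.45 tcp [ 0.6601 -0.0126  0.1983] yaw 90.02 w 0.0872 F [0.4 0.6 0.6]
(array([ 0.6676, -0.0132,  0.0127]), np.float64(0.094))
```

View pics/p6.png

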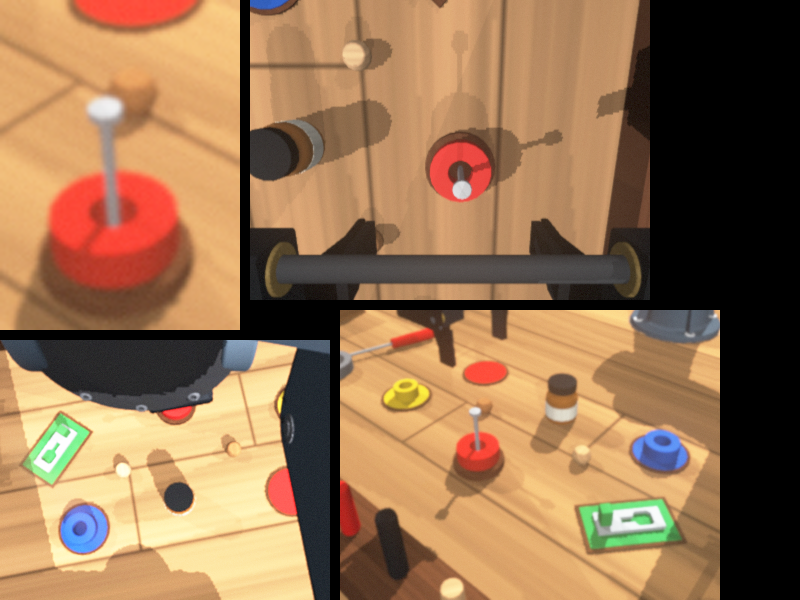

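The blue collar is placed well. The red collar fits at (0.6676, -0.0132) with its top near 37 mm. The gripper body starts 70 mm above the tips, so the 102 mm head limits the tips to about 33 mm or higher. I'll take a shallow top grip, approached in small steps while watching the force.

>>> carry_out(
  rows=[
    [0.0075,-0.0005,-0.04,0],
    [0.0075,-0.0005,-0.08,0],
    [0.0075,-0.0005,-0.12,0],
    [0.0075,-0.0005,-0.145,0],
    [0.0075,-0.0005,-0.156,0],
    [0.0075,-0.0005,-0.16,0],
    [0.0075,-0.0005,-0.162,0],
    [0.0075,-0.0005,-0.162,0],
    [0.0075,-0.0005,-0.162,0],
    [0.0075,-0.0005,-0.162,0],
  ],
)

```text
t: 23.6
ee_pos: [0.6694, -0.0136, 0.0384]
ee_rot: [0.001, 0.707, 0.707, 0.001]
wrist_force: [0.5, 0.7, -0.5]
gripper_width: 0.0867
grasp_force: 0.0
```

>>> carry_out(
  rows=[
    [0,0,-0.0005,0],
    [0,0,-0.001,0],
    [0,0,-0.001,0],
    [0,0,-0.001,0],
    [0,0,-0.001,0],
  ],
)

```text
t: 24.1
ee_pos: [0.6686, -0.0134, 0.036]
ee_rot: [-0.0, 0.707, 0.707, -0.0]
wrist_force: [-0.1, -0.3, 0.5]
gripper_width: 0.087
grasp_force: 0.0
```

>>> carry_out(
  rows=[
    [0,0,-0.0005,0],
    [0,0,-0.0005,0],
    [0,0,-0.001,0],
    [0,0,-0.001,0],
    [0,0,-0.001,0],
    [0,0,-0.001,0],
  ],
)

```text
t: 24.7
ee_pos: [0.6686, -0.0134, 0.035]
ee_rot: [0.0, 0.707, 0.707, 0.0]
wrist_force: [0.7, -0.5, 0.3]
gripper_width: 0.0872
grasp_force: 0.0
```

>>> carry_out(
  rows=[
    [0,0,-0.0005,0],
    [0,0,-0.001,0],
    [0,0,-0.001,0],
    [0,0,-0.001,0],
  ],
)

```text
t: 25.1
ee_pos: [0.6686, -0.0134, 0.034]
ee_rot: [-0.0, 0.707, 0.707, -0.0]
wrist_force: [-0.7, -1.0, 0.5]
gripper_width: 0.0871
grasp_force: 0.0
```

No contact yet, and the tips overlap the collar by about 4 mm. Grip here, then lift a little to test the hold.

>>> carry_out(
  rows=[
    [0,0,0,0],
    [0,0,0,0],
    [0,0,0,0],
    [0,0,0,0],
    [0,0,0,0],
    [0,0,0,0],
    [0,0,0,0],
  ],
  hand=-1,
  grip_force=40,
)

```text
t: 25.8
ee_pos: [0.6685, -0.0134, 0.0341]
ee_rot: [-0.0, 0.707, 0.707, -0.0]
wrist_force: [-0.6, -0.4, 0.2]
gripper_width: 0.0639
grasp_force: 40.0
```

>>> carry_out(
  rows=[
    [0,0,0.004,0],
    [0,0,0.01,0],
    [0,0,0.015,0],
    [0,0,0.015,0],
    [0,0,0.015,0],
    [0,0,0.015,0],
  ],
)

```text
t: 26.4
ee_pos: [0.6684, -0.0134, 0.049]
ee_rot: [-0.0, 0.707, 0.707, -0.0]
wrist_force: [0.6, 0.8, -1.5]
gripper_width: 0.0641
grasp_force: 40.0
```

Run:
```python
from h import *
wrist('w7'); s=grab('scene')
cv2.imwrite('pics/p7.png',cv2.resize(s['color'][195:315,170:290],None,fx=4,fy=4,interpolation=2)[:,:,::-1])
```

```text
t 26.4 tcp [ 0.6684 -0.0134  0.049 ] yaw 90.06 w 0.0641 F [ 0.6  0.8 -1.5]
```

View pics/p7.png

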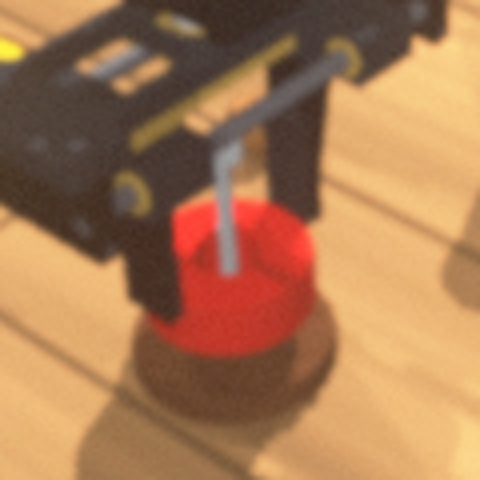

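The collar is held level and the spindle is clear in its bore. Lift it off slowly and carry it to the red pad.

>>> carry_out(
  rows=[
    [0,0,0.01,0],
    [0,0,0.025,0],
    [0,0,0.04,0],
    [0,0,0.055,0],
    [0,0,0.07,0],
    [0,0,0.085,0],
    [0,0,0.095,0],
    [0,0,0.095,0],
    [-0.015,-0.013,0.095,0],
    [-0.04,-0.036,0.095,0],
    [-0.065,-0.058,0.095,0],
    [-0.09,-0.08,0.095,0],
    [-0.115,-0.102,0.095,0],
    [-0.14,-0.124,0.095,0],
    [-0.165,-0.146,0.095,0],
    [-0.19,-0.168,0.095,0],
    [-0.204,-0.18,0.095,0],
    [-0.204,-0.18,0.095,0],
    [-0.204,-0.18,0.095,0],
  ],
)

```text
t: 28.4
ee_pos: [0.4646, -0.1935, 0.1438]
ee_rot: [-0.0, 0.707, 0.707, 0.0]
wrist_force: [1.0, -0.5, -1.0]
gripper_width: 0.0643
grasp_force: 40.0
```

>>> carry_out(
  rows=[
    [0,0,-0.02,0],
    [0,0,-0.045,0],
    [0,0,-0.07,0],
    [0,0,-0.09,0],
    [0,0,-0.105,0],
    [0,0,-0.113,0],
    [0,0,-0.117,0],
    [0,0,-0.119,0],
    [0,0,-0.119,0],
    [0,0,-0.119,0],
  ],
)

```text
t: 29.4
ee_pos: [0.465, -0.1936, 0.0257]
ee_rot: [0.001, 0.707, 0.707, 0.0]
wrist_force: [0.6, -0.2, -1.2]
gripper_width: 0.064
grasp_force: 40.0
```

>>> carry_out(
  rows=[
    [0,0,0,0],
    [0,0,-0.0005,0],
    [0,0,-0.001,0],
    [0,0,-0.001,0],
    [0,0,-0.001,0],
  ],
)

```text
t: 29.9
ee_pos: [0.4645, -0.1934, 0.0241]
ee_rot: [-0.0, 0.707, 0.707, -0.0]
wrist_force: [-0.0, -0.4, -1.2]
gripper_width: 0.0639
grasp_force: 40.0
```

>>> carry_out(
  rows=[
    [0,0,-0.0005,0],
    [0,0,-0.001,0],
    [0,0,-0.001,0],
    [0,0,-0.001,0],
  ],
)

```text
t: 30.3
ee_pos: [0.4646, -0.1934, 0.0239]
ee_rot: [0.0, 0.707, 0.707, -0.0]
wrist_force: [-1.2, 0.1, 8.0]
gripper_width: 0.0641
grasp_force: 40.0
```

Contact at 8 N. Release, rise and retreat so the cameras have a clear view.

>>> carry_out(
  rows=[
    [0,0,0.0005,0],
    [0,0,0.0005,0],
    [0,0,0.0005,0],
    [0,0,0.0005,0],
    [0,0,0.02,0],
    [0,0,0.06,0],
    [0,0,0.1,0],
    [0,0,0.14,0],
    [0,0,0.18,0],
    [-0.015,-0.04,0.2,0],
    [-0.03,-0.08,0.2,0],
    [-0.045,-0.12,0.2,0],
    [-0.06,-0.16,0.2,0],
    [-0.08,-0.2,0.2,0],
    [-0.1,-0.24,0.2,0],
    [-0.12,-0.28,0.2,0],
    [-0.12,-0.28,0.2,0],
    [-0.12,-0.28,0.2,0],
  ],
  hand=1,
)

```text
t: 32.1
ee_pos: [0.3438, -0.4737, 0.2224]
ee_rot: [-0.001, 0.708, 0.707, 0.0]
wrist_force: [-0.7, 0.6, -1.2]
gripper_width: 0.087
grasp_force: 0.0
```

Run:
```python
from h import *
wrist('w8');s=grab('scene');t=grab('top')
v=np.zeros((600,800,3),np.uint8)
v[:300,:400]=cv2.resize(t['color'][100:350,100:440],(400,300))
v[:420,405:800]=s['color'][:,75:470]
cv2.imwrite('pics/p8.png',v[:,:,::-1])
HSV['red']=((0,150,60),(8,255,255));HSV['blue']=((105,80,25),(135,255,255))
# ring tops: predict outer-rim projections for nominal ring on its pad, and jar cap
for n,(x,y) in dict(yellow=(.622,-.2498),blue=(.468,.1921),red=(.4644,-.1937)).items(): print(n,'bore predicted top',proj(t,(x,y,.028)).round(1),'scene',proj(s,(x,y,.028)).round(1))
# dark bore / head measure: template = blob of jar cap in top
T0=pickle.load(open('top.pkl','rb'))
for f in(T0,t):
    g=f['color'][240:300,250:310].max(2); m=(g<60).astype(np.uint8); c=max(cv2.findContours(m,0,1)[0],key=cv2.contourArea); M=cv2.moments(c); print('jar',M['m10']/M['m00']+250,M['m01']/M['m00']+240)
```

```text
t 32.1 tcp [ 0.3438 -0.4737  0.2224] yaw 89.92 w 0.087 F [-0.7  0.6 -1.2]
yellow bore predicted top [402.6 171.4] scene [154.2 204.5]
blue bore predicted top [179.7 298.3] scene [411.6 259.8]
red bore predicted top [394.4 259.3] scene [234.4 181.2]
jar 278.06666666666666 266.5130434782609
jar 278.15823152995927 266.47702152414195
```

View pics/p8.png

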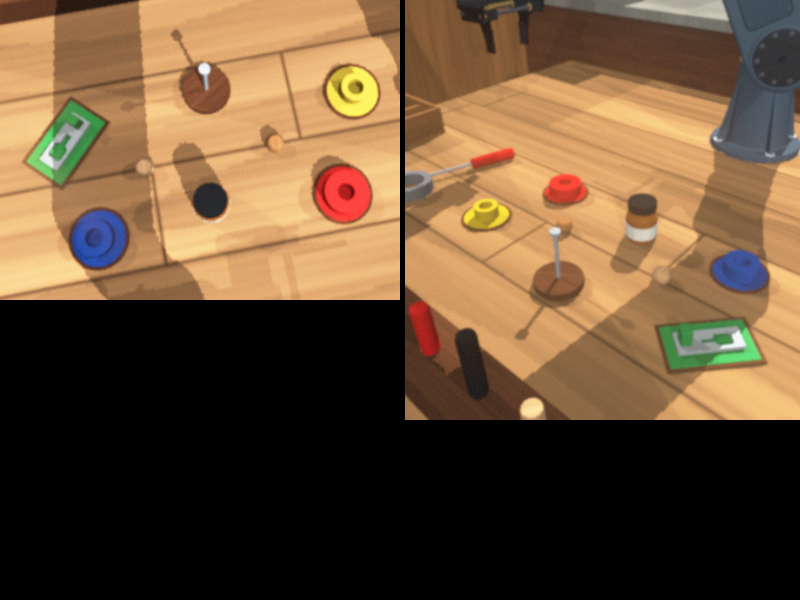

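All four pieces sit flat. In the top view the bores appear at yellow (401,172), blue (181,297) and red (394,259). Each is within 2 px, about 4 mm, of its pad centre. The keeper is centred lengthwise on the green pad and the jar has not moved. Handing in.

```bash
python3 -c "
from rig import bot
print(bot.close_job())"
```

```text
the job is handed in; nothing more can be done
None
```

The job is handed in at about 32 s of the 115 s allowed: the keeper plate lies flat on the green pad, all three collars sit on their own pads about 4 mm or less off centre by the cameras, and the jar has not moved; no judging result was returned.

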